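# Slide the mould sled past the spring catch

### The arm

A 6-joint arm with a two-finger parallel gripper is mounted at the origin on the work surface. World frame = base frame: x ahead of the robot, y to its left, z up, the work surface at z = 0. Lengths are in m, angles in degrees, forces in N, time in s.
With the tool pointing down it reaches from about 0.3 to 0.75 m from the base axis. Payload 8.5 kg.
Tool frame: the origin (TCP) lies midway between the tips of the shut fingers; the grasp point (between the pads) lies 19 mm behind it; z points along the fingers, y is the direction in which the jaws open and shut (so a half turn about z gives the same grasp; the last joint's range is limited). The gripper opens to 85 mm and grips with 20 to 120 N. Pads are 22 mm wide; open, the fingers measure 114 mm over their backs; the gripper's body (76 mm by 85 mm) begins 54 mm behind the grasp point. The pads swing forward as they close: fully open they stand 13 mm farther back than shut.
Start: joints at [56.133, 21.807, 74.336, -0, 83.858, -12.336], TCP at [0.202, 0.512, 0.231] pointing down, gripper open.
Joint ranges: [-178.18, 178.18], [-50.72, 133.34], [12.68, 142.11], [-81.47, 261.47], [9.98, 163.14], [-165.26, 165.26]. Speed limits (degrees/s): [136.94, 136.94, 180, 180, 180, 180].

### API

Orientations are given as a 3x3 rotation matrix whose columns are the frame's x, y, z axes.
In Python, from rig import env, viewer, ticket gives the robot as it stands. The module is installed in compiled form; this text tells all that it offers.
- The arm moves only by the shell command python3 -m pendant 'ROWS' [FORCE]. ROWS is JSON, a list of rows, each a list of 3 entries, a list of its own where there are three numbers: the shift along the world's x, y, z in mm, then the turn about the world's z in rad, then the opening, from -1 (shut) to 1 (fully open). A call has 1 to 12 rows; each row shifts and turns the pose as measured when the row begins; what a row does not reach is not made up. A row lasts 1/8 s, in which the tool goes at most 62.5 mm and 10.7 degrees, less where a joint would pass 70% of its speed; a pose out of reach is approached as far as the arm can. A call with a gripper value outside its range is refused whole. The fingers move at their own pace and stop on an object; FORCE is the grip in N (left out, the last holds). Time passes only in rows, so rows that do not move let the fingers close. It gives the time, the measured TCP pose, the force and the opening at its end, in the units of the state.
- env.observe(): the state, without advancing time (a new reading comes with each control period).
- viewer.get_image(name): name is "scene" or "side" or "wrist"; returns (picture, depth): 480x640x3 uint8, red, green, blue; 480x640 float32, m along the optical axis (not along the pixel's ray), 0 where there is no reading.
- viewer.camera_params(name): a dict with "fx", "fy", "cx", "cy" (pixels), "D" ([k1, k2, p1, p2, k3] as OpenCV has them; the pictures are not rectified), "rvec" (rotation vector, rad) and "tvec" (3), from world to camera coordinates, as OpenCV has them; the wrist camera has in their place "T_tool_cam" (4x4, takes a point from camera to tool coordinates, whose origin is the TCP and whose axes are the flange's). Camera axes: x right, y down, z forward; pixel columns grow to the right and rows downward; lengths in m; the calibration is good to about 2 mm. A picture is of the moment at which its call begins: read the wrist's pose just before it. camera_params takes no time and is no camera call.
- ticket.close_job(): hands the job in, once; it reports no verdict.
The state is a dict: "time_s": time; "q": joint angles; "qvel": joint speeds; "joint_efforts": joint torques, N m; "position": TCP position; "tool_rot": TCP orientation; "ft_force": force on the tool from outside, world axes, zero at the start; "wrist_torque": the same for the moment, N m; "grip_width": finger opening in m.
Only numpy, scipy, OpenCV 4.12 (cv2) and the standard library are available. Lean on these libraries where they do the work, as an engineer would, in place of code of your own. Each camera call takes 0.05 s, during which the arm holds its last target. There are 200 camera calls.

### The job

Press the fixture's spring release bar down with the fingertips, on its bare end behind the sled, and keep it pressed while you push the sled from behind, over the lowered catch pin and fully home against the end stop; then let go of the bar so that the pin springs up in the sled's window and locks it. Only press and push: do not lift the sled or the mould that rides on it, and leave everything else on the table where it is.

Things in the scene. Friction and masses are not known exactly. Their poses are not given: they have to be found in the camera images.
- fixture: Fixed aluminium moulding fixture (sizes in mm), 150 wide (its x), 315 long (its y, -195 to +120). Origin at table height on its centre line, z up; +y is the way the sled slides home. The sled rides on two white runners (tops 33 above the table) between guide walls (inner faces x = +-62, tops 45 above the table, y -130 to +95). Between the runners (x within +-45) the middle is open.
- stop_face (a point): Middle of the face of the end stop, the cross block that closes the fixture's +y end; the sled's front must end against it. At fixture x 0, y +95, 45 mm above the table; block 140 wide, top 55 mm above the table.
- release_bar (a joint): How far the spring release bar is pressed down, m: 0 = up, 0.018 = bottomed. Bar and catch pin are one rigid piece that moves only straight down and springs back by itself: about 1.5 N to start, 5 N at the bottom. The pin clears the sled's underside when the bar is 11 mm or more down; aim at 14 to 15 mm.
- press_bar: Dark steel release bar: flat strip along the fixture's middle, 36 mm wide, fixture y -178 to +66. Origin on its top face at fixture x 0, y 0; axes as the fixture's. Top 30 mm above the table when up, 12 mm when bottomed; the sled passes 3 mm above it. Press on the bare part behind the sled (fixture -y side); a fingertip may slide along it while pressing.
- bar_end (a point): Rear (fixture -y) end of the bar, on its top face: fixture y -178.
- pin_top (a point): Top of the catch pin, a block 20 (x) x 12 (y) mm standing on the front end of the bar at fixture y +60, 14 mm above the bar's top face: 44 mm above the table when up, where it bars the way of the sled's front crossbar.
- sled: Loose aluminium sled, 121 wide (x) x 140 mm long (y), 0.7 kg, on the runners. Origin at the centre of its underside, 33 mm above the table; axes as the fixture's, +y its front. Starts with its front 6 to 36 mm short of the pin (origin at fixture y -52 to -22 mm); fully home its origin is at fixture y +25 mm. Sled with mould takes about 4 to 9 N to push.
- sled_window (a point): Middle of the open window in the sled, between deck (sled y +16 mm) and front crossbar (sled y +46 to +70 mm, 16 mm high). When the sled is home the pin comes up here, about 5 mm behind the crossbar.
- sled_rear (a point): Middle of the rear face of the sled's upright rear plate (sled y -70 mm, 46 mm above the table): push here towards +y. The plate is 100 mm wide and reaches from 33 to 59 mm above the table.
- mould: Loose ivory-coloured round mould on the sled's deck, 62 diameter, 22 high, 0.22 kg, origin at the centre of its underside (39 mm above the table). It rides along, held by low rims.
- small_mould: Bystander: loose round ivory mould, 52 diameter, 30 high, beside the fixture; origin under its centre.
- wide_mould: Bystander: loose round ivory mould, 72 diameter, 26 high, beside the fixture; origin under its centre.
- cutter: Bystander: loose steel ring cutter, 64 diameter, 35 high, beside the fixture; origin under its centre.
- scraper: Bystander: spatula lying on the table right of the fixture, about 280 long along its x, 20 high; origin under its middle.
- bowl: Bystander: yellow bowl, 170 diameter, 85 high; origin under its centre.
- bottle: Bystander: amber bottle, 54 diameter, 170 high; origin under its centre.
- jar: Bystander: glass jar, 68 diameter, 90 high; origin under its centre.
Mind the look-alikes: they are no part of the job. Of the things that look like the sled, the middle-sized one is meant.

How it is judged:
By the outcome, as a careful person would: the job done as asked, in the order asked, and still so for the second after the job is handed in, with the robot touching nothing.
It also fails if it takes over 40 s, if anything falls off the work surface, if the arm or the gripper's body presses on something with over 40 N, if the wrist force passes 120 N, or if a joint passes its speed limit or range.

## Working session

There is one attempt and no reset: what is moved stays moved. The work goes in short steps, Python scripts to look and compute and a shell command to move; the robot and the scene stay as the last step left them, time stands still between calls to the robot, and variables do not carry over. Pictures are saved under pics/ and viewed, about 8 in all and at most 12, crops included, and the job is handed in when it is done.

```bash
mkdir -p pics; cat > h.py <<'E'
import numpy as np, cv2
from rig import env, viewer, ticket
def grab(n):
    s=env.observe(); im,d=viewer.get_image(n); return s,im,d
def save(n,im): cv2.imwrite('pics/'+n+'.png',cv2.cvtColor(im,cv2.COLOR_RGB2BGR))
def cloud(n,s,d):
    p=viewer.camera_params(n); K=np.array([[p['fx'],0,p['cx']],[0,p['fy'],p['cy']],[0,0,1.]]); D=np.array(p['D'],float)
    v,u=np.mgrid[:480,:640]; uv=np.stack([u,v],-1).reshape(-1,1,2).astype(float)
    n2=cv2.undistortPoints(uv,K,D).reshape(480,640,2)
    c=np.dstack([n2*d[...,None],d])
    if 'T_tool_cam' in p:
        T=np.array(p['T_tool_cam']); c=c@T[:3,:3].T+T[:3,3]; return c@np.array(s['tool_rot']).T+np.array(s['position'])
    R=cv2.Rodrigues(np.array(p['rvec'],float))[0]; return (c-np.array(p['tvec']).ravel())@R
E
python3 - <<'E'
from h import *
for n in ['scene','wrist']:
    s,im,d=grab(n); save(n+'0',im); c=cloud(n,s,d); np.save(n+'0.npy',c)
    print(n,viewer.camera_params(n).keys(),(d==0).mean())
print(s)
E
```

```text
scene dict_keys(['fx', 'fy', 'cx', 'cy', 'D', 'rvec', 'tvec']) 0.0040462239583333335
wrist dict_keys(['fx', 'fy', 'cx', 'cy', 'D', 'T_tool_cam']) 0.0038216145833333335
{'time_s': 0.05, 'q': array([ 5.61323924e+01,  2.18386379e+01,  7.43876390e+01, -7.54511175e-05,
        8.38586675e+01, -1.23359895e+01]), 'qvel': array([ 0.10160258, -0.04530713, -0.03519128, -0.03552291, -0.05249909,
        0.07225582]), 'joint_efforts': array([ 3.95083931e-03, -4.49691832e+01, -2.31962460e+01, -2.37436616e-04,
        3.51437571e-03, -2.78025266e-05]), 'position': array([0.20168052, 0.51134565, 0.23071685]), 'tool_rot': array([[-9.30215098e-01,  3.67013884e-01, -8.25107107e-04],
       [ 3.67014676e-01,  9.30214336e-01, -1.23173921e-03],
       [ 3.15461069e-04, -1.44860882e-03, -9.99998901e-01]]), 'ft_force': array([ 0.11858213, -0.11284403, -0.38336042]), 'wrist_torque': array([-0.02440461, -0.00378423, -0.0282849 ]), 'grip_width': 0.08500622475701897}
```

View pics/scene0.png

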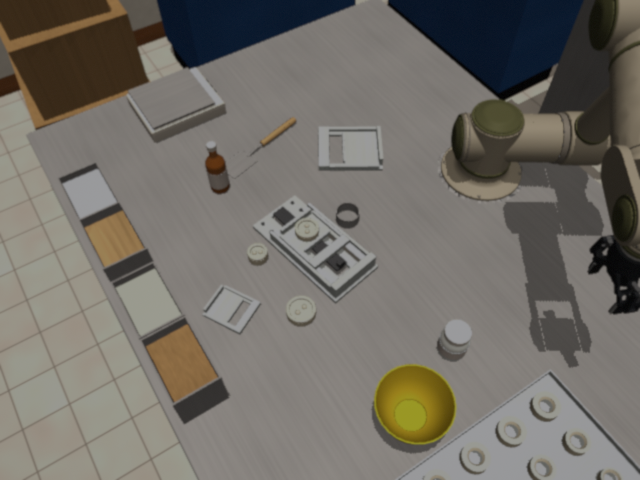

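The scene shows the fixture at about (315,247), with a sled and mould at (310,235). The sled look-alikes are a larger frame at (350,147) and a smaller one at (232,308). Loose moulds sit at (257,253) and (300,310), and the cutter is at (347,214). The middle-sized sled, the one in the fixture, is the one I want, so I'll check it in a close crop.

```bash
python3 - <<'E'
from h import *
im=cv2.imread('pics/scene0.png'); c=np.load('scene0.npy')
x0,y0,x1,y1=245,185,385,305
cv2.imwrite('pics/crop1.png',cv2.resize(im[y0:y1,x0:x1],None,fx=5.7,fy=5,interpolation=cv2.INTER_CUBIC) if 0 else cv2.resize(im[y0:y1,x0:x1],None,fx=5,fy=5,interpolation=cv2.INTER_CUBIC))
sub=c[y0:y1,x0:x1]
z=sub[...,2]; print('table z',np.median(c[300:330,330:380,2]))
m=((z>0.02)&(z<0.075)).astype(np.uint8)
n,l,st,ce=cv2.connectedComponentsWithStats(m)
for i in range(1,n):
    if st[i,4]>150:
        P=sub[l==i]; r=cv2.minAreaRect((P[:,:2]*1000).astype(np.float32)); print(st[i],r,cv2.boxPoints(r).round().tolist())
E
```

```text
table z 0.0014488201058270949
[ 91  17  24  24 224] ((418.94134521484375, -57.97758483886719), (69.29229736328125, 62.22682189941406), 61.495243072509766) [[375.0, -74.0], [430.0, -103.0], [463.0, -42.0], [408.0, -13.0]]
[  25   18  106   95 4554] ((541.78173828125, -23.36346435546875), (144.98081970214844, 296.1981201171875), 10.466038703918457) [[444.0, 109.0], [497.0, -182.0], [640.0, -156.0], [586.0, 135.0]]
[  2  58  21  20 311] ((679.2636108398438, -80.22306823730469), (52.85780334472656, 50.58244705200195), 19.652368545532227) [[646.0, -65.0], [663.0, -113.0], [713.0, -95.0], [696.0, -48.0]]
[ 42 111  28   9 164] ((659.75048828125, 96.1929931640625), (24.481172561645508, 64.78338623046875), 57.36354064941406) [[626.0, 103.0], [680.0, 68.0], [694.0, 89.0], [639.0, 124.0]]
```

View pics/crop1.png

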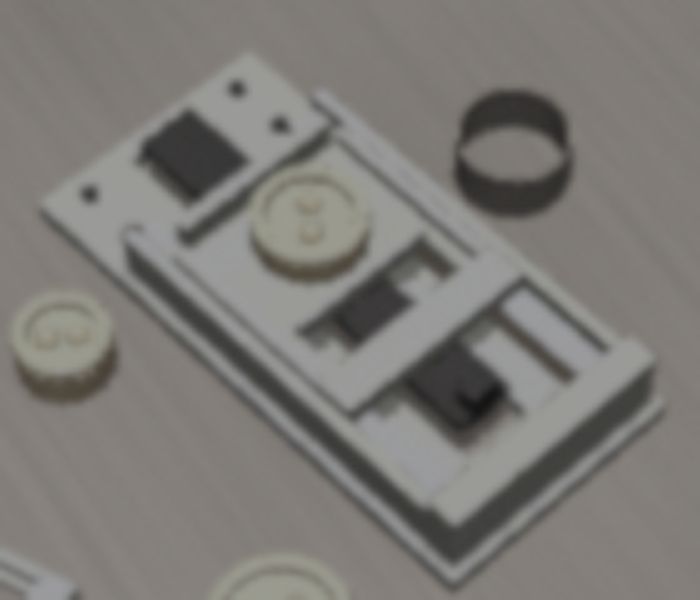

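The crop shows the release bar's bare end at crop (190,155), which is scene (283,216). The sled's rear plate runs from crop (185,235) to (330,125). The front crossbar is at (435,320), the pin at (485,400), and the end stop at lower right (545,430). The sled carrying the mould in the fixture is therefore the right one, and +y points to the lower right of the image.

```bash
python3 - <<'E'
from h import *
c=np.load('scene0.npy'); sub=c[185:305,245:385]; z=sub[...,2]-0.0014
m=((z>0.006)&(z<0.075)).astype(np.uint8); m[:, :]=m
n,l,st,ce=cv2.connectedComponentsWithStats(m)
i=1+np.argmax(st[1:,4]); F=l==i
def at(x,y): return sub[int(y/5),int(x/5)]*1000
for nm,p in dict(bar=(190,155),stop=(545,430),platerear=(255,178),cross=(435,320),base=(90,195),base2=(250,75),mould=(310,195)).items(): print(nm,at(*p).round(1))
# axis from all raised fixture points (walls/deck etc z>.03): min area rect
P=sub[F][:, :2].astype(np.float32)*1000
r=cv2.minAreaRect(P); print(r,cv2.boxPoints(r).round(1).tolist())
# stop top
vv,uu=np.mgrid[:120,:140]
S=F&(z>.049)&(z<.062)&(uu>80); Q=sub[S]*1000; r=cv2.minAreaRect(Q[:,:2].astype(np.float32)); print('stop top',len(Q),r,np.median(Q[:,2]))
b=cv2.boxPoints(r); print(b.round(1).tolist())
e=b[1]-b[0] if np.linalg.norm(b[1]-b[0])>np.linalg.norm(b[2]-b[1]) else b[2]-b[1]
e/=np.linalg.norm(e)
if e[0]<0:e=-e   # any sign, fix below
y=np.array([-e[1],e[0]]); bar=at(190,155)[:2]
if y@(r[0]-bar)<0:y=-y
x=np.array([y[1],-y[0]])
print('fixture +y dir',y,'angle',np.degrees(np.arctan2(y[1],y[0])))
# histogram of fixture-local coords
L=np.c_[(sub.reshape(-1,3)[:,:2]*1000-r[0])@x,(sub.reshape(-1,3)[:,:2]*1000-r[0])@y]; zz=z.ravel()*1000; FF=F.ravel()
for y0 in range(-320,40,6):
    k=FF&(L[:,1]>=y0)&(L[:,1]<y0+6); a=k&(abs(L[:,0])<14)
    if k.sum(): print(y0,'x',L[k,0].min().round(),L[k,0].max().round(),'mid z',np.median(zz[a]).round(1) if a.any() else None, end=' | ')
E
```

```text
bar [ 567.8 -141.3   31.1]
stop [517.3 113.4  57.4]
platerear [556.7 -91.4  61.6]
cross [524.9  28.1  52.4]
base [ 620.4 -157.9   15.3]
base2 [ 505.7 -183.9   11.6]
mould [540.2 -64.7  62.7]
((534.6292114257812, -30.726654052734375), (170.62551879882812, 320.3973388671875), 10.736066818237305) [[421.0, 110.80000305175781], [480.70001220703125, -204.0], [648.2999877929688, -172.1999969482422], [588.5999755859375, 142.60000610351562]]
stop top 558 ((533.4479370117188, 43.16239929199219), (142.13973999023438, 164.97210693359375), 13.37154769897461) 54.83575658344929
[[445.20001220703125, 107.0], [483.3999938964844, -53.5], [621.7000122070312, -20.700000762939453], [583.5, 139.8000030517578]]
fixture +y dir [0.9728909 0.2312647] angle 13.371541
-110 x 156.0 156.0 mid z None | -98 x -9.0 41.0 mid z 6.1 | -92 x 175.0 223.0 mid z None | -86 x 92.0 227.0 mid z None | -80 x -84.0 228.0 mid z 43.0 | -74 x -88.0 228.0 mid z 43.8 | -68 x -89.0 225.0 mid z 41.4 | -62 x -87.0 227.0 mid z 36.7 | -56 x -88.0 227.0 mid z 32.5 | -50 x -88.0 227.0 mid z 21.7 | -44 x -85.0 231.0 mid z 13.2 | -38 x -87.0 226.0 mid z 14.5 | -32 x -86.0 232.0 mid z 45.1 | -26 x -86.0 230.0 mid z 43.5 | -20 x -86.0 232.0 mid z 31.9 | -14 x -88.0 229.0 mid z 33.5 | -8 x -86.0 229.0 mid z 34.3 | -2 x -85.0 231.0 mid z 31.5 | 4 x -85.0 232.0 mid z 33.8 | 10 x -84.0 227.0 mid z 30.8 | 16 x -84.0 232.0 mid z 14.3 | 22 x -84.0 233.0 mid z 14.3 | 28 x -85.0 233.0 mid z 18.2 | 34 x -82.0 232.0 mid z 47.1 |
```

The axis sign there was wrong: it fitted the stop together with the walls. From the bar and stop points and the long rectangle, fixture +y is about (-0.19, 0.98). I'll hover behind the sled, turning the jaws to the fixture's x, and then measure from near.

```bash
python3 -m pendant '[[[31,-54,0],-0.085,-1],[[31,-54,0],-0.085,-1],[[31,-54,0],-0.085,-1],[[31,-54,0],-0.085,-1],[[31,-54,0],-0.085,-1],[[31,-54,0],-0.085,-1],[[31,-54,0],-0.085,-1],[[31,-54,0],-0.085,-1],[[31,-54,0],-0.085,-1],[[31,-54,0],-0.085,-1],[[31,-54,0],-0.085,-1],[[31,-54,0],-0.085,-1]]' 40
python3 - <<'E'
from h import *
s,im,d=grab('wrist'); save('wrist1',im); c=cloud('wrist',s,d); np.save('wrist1.npy',c); print(s['position'],s['tool_rot'].round(3),c[240,320])
E
```

```text
time_s: 1.6
position: [0.5707, -0.142, 0.228]
tool_rot: [[-0.147, 0.989, -0.004], [0.989, 0.147, 0.002], [0.003, -0.004, -1.0]]
ft_force: [0.5, 0.7, -0.6]
grip_width: -0.0002
[ 0.57073648 -0.14196472  0.22799144] [[-0.147  0.989 -0.004]
 [ 0.989  0.147  0.002]
 [ 0.003 -0.004 -1.   ]] [ 0.57765439 -0.17734986  0.01256806]
```

View pics/wrist1.png

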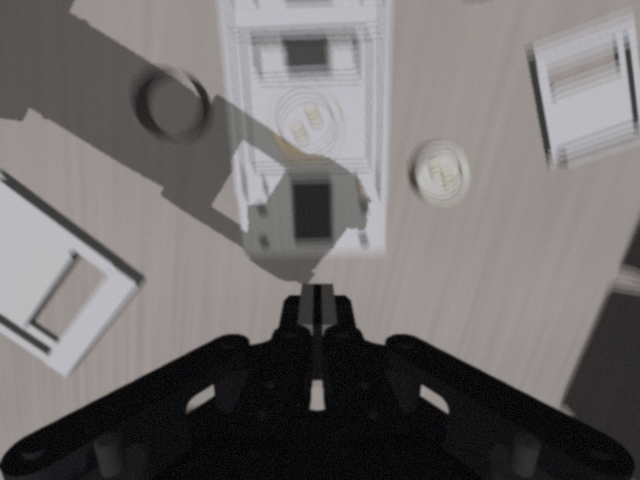

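The picture is blurred because the arm was still moving. Fixture +y points up in the image, the bare bar is at (312,210), and the fixture's rear edge is at row 255. I'll settle and retake.

```bash
python3 -m pendant '[[[0,0,0],0.03,-1],[[0,0,0],0,-1],[[0,0,0],0,-1]]'
python3 - <<'E'
from h import *
s,im,d=grab('wrist'); save('wrist2',im); c=cloud('wrist',s,d)*1000; np.save('wrist2.npy',c); print(s['position'],s['ft_force'],np.abs(s['qvel']).max())
g=cv2.cvtColor(im,cv2.COLOR_RGB2GRAY)
# fixture top outline: z>5 connected to bar
zt=np.median(c[200:300,520:600,2]); print('table',zt)
z=c[...,2]-zt
m=((z>5)&(z<80)).astype(np.uint8); m[265:]=0
n,l,st,ce=cv2.connectedComponentsWithStats(m); i=l[205,350]; F=l==i; print(st[i])
for v in (30,50,80,120,160,172,180,190,200,210,220,230,240,250,255): print(v,[(int(u),c[v,u].round(0).tolist()) for u in (240,312,350)],g[v,300:325:8])
E
```

```text
time_s: 2.02
position: [0.5724, -0.1477, 0.2256]
tool_rot: [[-0.171, 0.985, -0.006], [0.985, 0.171, 0.001], [0.002, -0.006, -1.0]]
ft_force: [-0.7, 0.0, 0.6]
grip_width: -0.0
[ 0.57243458 -0.14770114  0.22564898] [-0.69644271  0.01000781  0.60667253] 0.42336029257014207
table 0.7081276031725842
[  219     0   175   244 38475]
30 [(240, [483.0, -9.0, 48.0]), (312, [540.0, 6.0, 29.0]), (350, [572.0, 15.0, 13.0])] [73 71 71 69]
50 [(240, [485.0, -23.0, 48.0]), (312, [542.0, -10.0, 31.0]), (350, [575.0, -1.0, 13.0])] [73 72 71 68]
80 [(240, [488.0, -46.0, 49.0]), (312, [548.0, -37.0, 60.0]), (350, [579.0, -29.0, 41.0])] [159 171 151 188]
120 [(240, [492.0, -78.0, 48.0]), (312, [553.0, -68.0, 56.0]), (350, [585.0, -61.0, 37.0])] [175 189 189 189]
160 [(240, [494.0, -112.0, 42.0]), (312, [558.0, -100.0, 60.0]), (350, [590.0, -94.0, 61.0])] [125 125 121 126]
172 [(240, [496.0, -122.0, 45.0]), (312, [560.0, -113.0, 32.0]), (350, [597.0, -108.0, 13.0])] [38 37 40 35]
180 [(240, [497.0, -129.0, 47.0]), (312, [561.0, -120.0, 32.0]), (350, [598.0, -116.0, 14.0])] [36 41 42 41]
190 [(240, [492.0,
[... 156 characters left out ...]
(350, [602.0, -136.0, 10.0])] [35 36 35 38]
210 [(240, [494.0, -165.0, 14.0]), (312, [566.0, -149.0, 31.0]), (350, [604.0, -146.0, 13.0])] [36 36 32 40]
220 [(240, [495.0, -176.0, 11.0]), (312, [568.0, -158.0, 32.0]), (350, [606.0, -156.0, 13.0])] [37 36 40 39]
230 [(240, [496.0, -186.0, 12.0]), (312, [569.0, -168.0, 31.0]), (350, [608.0, -166.0, 13.0])] [44 40 40 43]
240 [(240, [497.0, -197.0, 12.0]), (312, [571.0, -184.0, 13.0]), (350, [610.0, -177.0, 14.0])] [117 120 119 119]
250 [(240, [496.0, -212.0, 0.0]), (312, [574.0, -199.0, -0.0]), (350, [614.0, -192.0, 1.0])] [90 90 88 94]
255 [(240, [497.0, -218.0, 1.0]), (312, [575.0, -204.0, 2.0]), (350, [616.0, -197.0, 1.0])] [ 90  90  86 133]
```

View pics/wrist2.png

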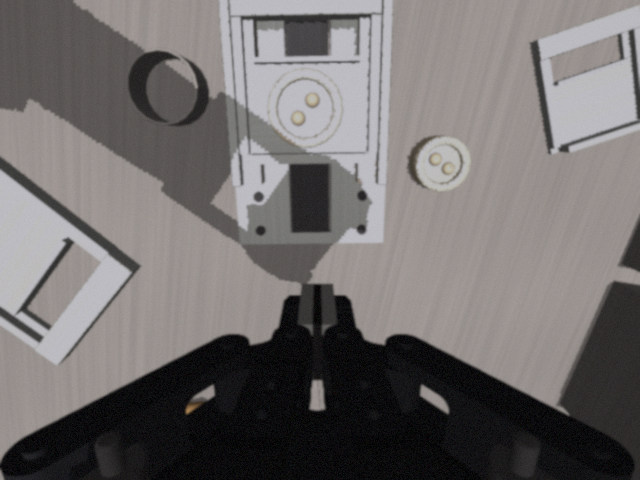

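The picture is clear now. The bare bar covers (290–330, 165–232), the rear plate is at row 160, the base plate lies at z≈12 mm and the bar top reads z≈31 mm, as described. Next I'll fit the bar.

```bash
python3 - <<'E'
from h import *
c=np.load('wrist2.npy'); im=cv2.imread('pics/wrist2.png',0)
m=np.zeros((480,640),bool); m[150:240,275:345]=(im[150:240,275:345]<65)&(c[150:240,275:345,2]>25)&(c[150:240,275:345,2]<38)
P=c[m]; r=cv2.minAreaRect(P[:,:2].astype(np.float32)); print('bar',r,P[:,2].mean(),m.sum())
# wall outer edges -> axis: fit base plate edges and wall columns
z=c[...,2]; F=(z>7)&(z<80)
L=[];R=[]
for v in range(20,180,4):
    k=np.where((z[v,200:420]>38)&(z[v,200:420]<55))[0]+200
    L.append(c[v,k[0]]);R.append(c[v,k[-1]])
for nm,A in (('L',L),('R',R)):
    A=np.array(A,np.float32); vx,vy,x0,y0=cv2.fitLine(A[:,:2],cv2.DIST_HUBER,0,.01,.01).ravel()
    if vy<0:vx,vy=-vx,-vy
    print(nm,np.degrees(np.arctan2(vy,vx)),x0+(-100-y0)*vx/vy)
# rear plate rear top edge
m=np.zeros((480,640),bool); m[148:176,255:365]=(z[148:176,255:365]>56)&(z[148:176,255:365]<66)
Q=c[m]; yd=np.array([np.cos(np.radians(100.3)),np.sin(np.radians(100.3))]); xd=np.array([yd[1],-yd[0]])
# rear end of the bar
a=P[:,:2]@yd; b=P[:,:2]@xd; print('bar y range',np.percentile(a,[.5,99.5]),'x',np.percentile(b,[1,50,99]))
a=Q[:,:2]@yd; b=Q[:,:2]@xd; print('plate y',np.percentile(a,[1,50,99]),'x',np.percentile(b,[1,50,99]),len(Q))
T=env.observe(); print('tcp yd,xd',T['position'][:2]*1000@yd,T['position'][:2]*1000@xd)
E
```

```text
bar ((561.129150390625, -138.23907470703125), (35.734859466552734, 65.5361099243164), 11.258611679077148) 30.74321869398409 2485
L 101.06571 484.37006
R 100.27657 624.81744
bar y range [-268.43842676 -203.73383838] x [510.08940093 527.59371201 544.69270975]
plate y [-200.34092462 -196.29677011 -192.31175936] x [483.40242497 528.77476329 574.63568237] 1089
tcp yd,xd -247.60655041617582 536.8212908620499
```

Fixture +y is at about 100.7°, i.e. direction (-0.186, 0.983). The bar centre is at (561,-138). The rear plate is at fixture y≈-110, so the sled origin is at about -40, within the stated range, and about 65 mm of travel remain. I'll centre over the bar and descend.

```bash
python3 -m pendant '[[[-11,9,-40],0.015,-1],[[0,0,-50],0,-1],[[0,0,-45],0,-1],[[0,0,-30],0,-1],[[0,0,-10],0,-1],[[0,0,0],0,-1]]'
```

```text
time_s: 2.82
position: [0.5609, -0.1334, 0.0503]
tool_rot: [[-0.193, 0.981, 0.001], [0.981, 0.193, -0.002], [-0.002, 0.0, -1.0]]
ft_force: [1.0, -0.5, 0.6]
grip_width: -0.0001
```

```bash
python3 -m pendant '[[[0,-4,-10],0,-1],[[0,0,-8],0,-1],[[0,0,-4],0,-1],[[0,0,0],0,-1]]'; python3 -m pendant '[[[0,0,-6],0,-1],[[0,0,-4],0,-1],[[0,0,0],0,-1]]'
```

```text
time_s: 3.32
position: [0.5622, -0.1382, 0.0299]
tool_rot: [[-0.194, 0.981, 0.006], [0.981, 0.194, -0.004], [-0.005, 0.005, -1.0]]
ft_force: [-0.4, 0.6, 1.5]
grip_width: -0.0001
time_s: 3.7
position: [0.5626, -0.1383, 0.02]
tool_rot: [[-0.194, 0.981, 0.007], [0.981, 0.194, -0.005], [-0.006, 0.006, -1.0]]
ft_force: [-1.8, 0.2, 3.4]
grip_width: 0.0001
```

Contact is at z≈30 mm, and the force of 3.4 N at 10 mm down matches the spring. Now I'll press to about 15 mm and slide forward.

```bash
python3 -m pendant '[[[0,0,-4.7],0,-1],[[0,0,0],0,-1]]'; python3 -m pendant '[[[-2,6,0],0,-1],[[-1.5,7,0],0,-1],[[0,0,0],0,-1]]'
```

```text
time_s: 3.95
position: [0.5626, -0.1383, 0.0153]
tool_rot: [[-0.194, 0.981, 0.007], [0.981, 0.194, -0.005], [-0.006, 0.006, -1.0]]
ft_force: [-1.3, -0.4, 2.7]
grip_width: 0.0003
time_s: 4.32
position: [0.5599, -0.1252, 0.0161]
tool_rot: [[-0.194, 0.981, 0.01], [0.981, 0.194, -0.007], [-0.009, 0.008, -1.0]]
ft_force: [-0.2, 1.9, 4.6]
grip_width: -0.0002
```

```bash
python3 -m pendant '[[[-1,6,-0.8],0,-1],[[-1,6,-0.3],0,-1],[[-1,5,-0.3],0,-1],[[-1,5,-0.3],0,-1],[[0,0,0],0,-1]]'
python3 - <<'E'
from h import *
s,im,d=grab('scene'); save('scene3',cv2.resize(im[170:310,230:400],None,fx=4,fy=4,interpolation=cv2.INTER_CUBIC)); print(s['ft_force'],s['position'])
E
```

```text
time_s: 4.95
position: [0.5576, -0.1048, 0.0153]
tool_rot: [[-0.194, 0.981, 0.015], [0.981, 0.194, -0.013], [-0.016, 0.012, -1.0]]
ft_force: [0.6, -0.1, 4.5]
grip_width: 0.0003
[ 0.59492562 -0.10496126  4.45228933] [ 0.55755985 -0.10483607  0.01533531]
```

View pics/scene3.png

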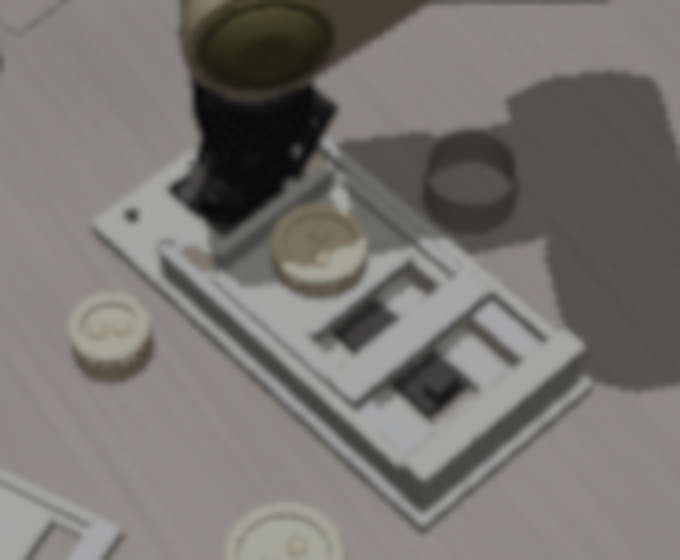

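The bar is pressed, with the pin down in the dark area at crop (430,385). The fingers are at the rear plate (265,205), the mould is seated, and the sled is lined up between the walls. I'll push on, about 55 mm to home, trimming slightly to -x.

```bash
python3 -m pendant '[[[-1.8,7,-0.3],0,-1],[[-1.8,7,-0.3],0,-1],[[-1.8,7,-0.3],0,-1],[[-1.8,7,-0.3],0,-1]]'; python3 -m pendant '[[[-1.8,6,-0.3],0,-1],[[-1.8,6,-0.3],0,-1],[[0,0,0],0,-1]]'
```

```text
time_s: 5.5
position: [0.5532, -0.0807, 0.0155]
tool_rot: [[-0.193, 0.981, 0.023], [0.981, 0.193, -0.021], [-0.026, 0.019, -0.999]]
ft_force: [1.8, -7.8, 4.4]
grip_width: -0.0001
time_s: 5.88
position: [0.5509, -0.0698, 0.0155]
tool_rot: [[-0.193, 0.981, 0.027], [0.981, 0.193, -0.025], [-0.03, 0.022, -0.999]]
ft_force: [-0.1, 1.4, 4.4]
grip_width: -0.0
```

```bash
python3 -m pendant '[[[-1.2,6,-0.3],0,-1],[[-1.2,5,-0.3],0,-1],[[-0.8,4,-0.3],0,-1]]'; python3 -m pendant '[[[-0.6,3,-0.2],0,-1],[[-0.6,3,-0.2],0,-1]]'
```

```text
time_s: 6.25
position: [0.5496, -0.0576, 0.0156]
tool_rot: [[-0.192, 0.981, 0.032], [0.981, 0.193, -0.031], [-0.036, 0.026, -0.999]]
ft_force: [1.4, -9.4, 6.0]
grip_width: 0.0003
time_s: 6.5
position: [0.5494, -0.0543, 0.0157]
tool_rot: [[-0.193, 0.981, 0.035], [0.98, 0.194, -0.036], [-0.042, 0.027, -0.999]]
ft_force: [-1.3, -22.8, 4.2]
grip_width: -0.0003
```

The force has jumped to 23 N, probably the stop. I'll press once more, then check with the camera while the bar is still held.

```bash
python3 -m pendant '[[[-0.5,3,-0.2],0,-1],[[0,1,-0.2],0,-1]]'
python3 - <<'E'
from h import *
s,im,d=grab('scene'); save('scene4',cv2.resize(im[200:310,270:400],None,fx=5,fy=5,interpolation=cv2.INTER_CUBIC)); c=cloud('scene',s,d)*1000; print(s['ft_force'],s['position'])
yd=np.array([-.1857,.9826]); o=np.array([561.1,-138.2])+145.2*yd; xd=np.array([yd[1],-yd[0]])
L=np.dstack([(c[...,:2]-o)@xd,(c[...,:2]-o)@yd,c[...,2]-1.4])
for x in (-30,30,40):
    print(x,[(a, round(float(np.median(q)),0)) for a in range(56,124,3) if len(q:=L[(abs(L[...,0]-x)<5)&(abs(L[...,1]-a)<1.5)&(L[...,2]>-5)&(L[...,2]<80)][:,2])])
E
```

```text
time_s: 6.75
position: [0.5495, -0.0546, 0.0158]
tool_rot: [[-0.193, 0.981, 0.036], [0.98, 0.194, -0.043], [-0.049, 0.027, -0.998]]
ft_force: [0.9, -4.0, 6.3]
grip_width: -0.0001
[ 0.91872847 -4.0102459   6.26813087] [ 0.5495041  -0.05462449  0.01577053]
-30 [(56, 13.0), (59, 16.0), (71, 47.0), (74, 46.0), (77, 48.0), (80, 48.0), (83, 49.0), (86, 49.0), (89, 47.0), (92, 47.0), (95, 50.0), (98, 55.0), (101, 56.0), (104, 55.0), (107, 54.0), (110, 56.0), (113, 57.0), (116, 36.0), (119, 17.0), (122, 8.0)]
30 [(56, 13.0), (59, 15.0), (74, 47.0), (77, 48.0), (80, 48.0), (83, 46.0), (86, 48.0), (89, 50.0), (92, 50.0), (95, 50.0), (98, 53.0), (101, 56.0), (104, 53.0), (107, 56.0), (110, 54.0), (113, 55.0), (116, 40.0), (119, 18.0), (122, 7.0)]
40 [(74, 48.0), (77, 49.0), (80, 52.0), (83, 50.0), (86, 49.0), (89, 49.0), (92, 49.0), (95, 50.0), (98, 52.0), (101, 55.0), (104, 54.0), (107, 56.0), (110, 55.0), (113, 55.0), (116, 34.0), (119, 28.0), (122, 9.0)]
```

View pics/scene4.png

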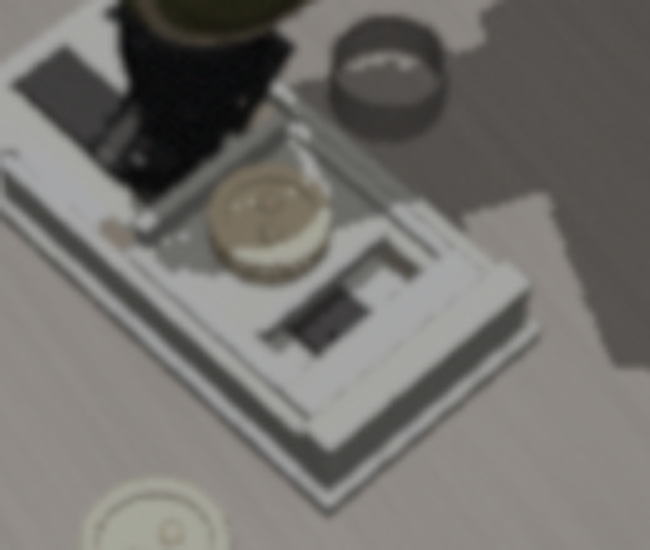

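The sled's crossbar sits flush against the end stop: in the crop it meets the block at (420,345) with no gap, and the depth profile steps straight from 49 to 55 mm at y≈+97. The mould is seated and the window is over the lowered pin at (325,320). I'll back off a hair with the bar still down, then let it up.

```bash
python3 -m pendant '[[[0.4,-2.5,0],0,-1],[[0,0,0],0,-1]]'; python3 -m pendant '[[[0,0,4],0,-1],[[0,0,6],0,-1],[[0,0,8],0,-1],[[0,0,12],0,-1],[[0,-3,25],0,-1],[[0,-6,40],0,-1],[[0,-20,40],0,-1],[[0,-20,20],0,-1],[[0,-20,0],0,-1],[[0,-20,0],0,-1],[[0,0,0],0,-1]]'
python3 - <<'E'
from h import *
s,im,d=grab('scene'); save('scene5',cv2.resize(im[200:310,270:400],None,fx=5,fy=5,interpolation=cv2.INTER_CUBIC)); c=cloud('scene',s,d)*1000
s,w,dw=grab('wrist'); save('wrist5',w); cw=cloud('wrist',s,dw)*1000; print(s['ft_force'],s['position'])
yd=np.array([-.1857,.9826]); o=np.array([561.1,-138.2])+145.2*yd; xd=np.array([yd[1],-yd[0]])
for nm,c in (('scene',c),('wrist',cw)):
  L=np.dstack([(c[...,:2]-o)@xd,(c[...,:2]-o)@yd,c[...,2]-1])
  for x in (0,30):
    print(nm,x,[(a, round(float(np.median(q)),0)) for a in range(-180,122,4) if len(q:=L[(abs(L[...,0]-x)<5)&(abs(L[...,1]-a)<2)&(L[...,2]>-5)&(L[...,2]<80)][:,2])])
E
```

```text
time_s: 7.05
position: [0.5494, -0.0564, 0.0155]
tool_rot: [[-0.193, 0.981, 0.035], [0.98, 0.194, -0.042], [-0.048, 0.026, -0.999]]
ft_force: [0.2, -3.4, 4.8]
grip_width: 0.0004
time_s: 8.43
position: [0.5453, -0.1458, 0.1756]
tool_rot: [[-0.195, 0.98, 0.026], [0.98, 0.196, -0.037], [-0.041, 0.018, -0.999]]
ft_force: [-0.0, 0.3, -0.2]
grip_width: -0.0003
[-0.257694   -0.11338617 -0.30411554] [ 0.54517687 -0.14497352  0.17552601]
scene 0 [(-176, 28.0), (-172, 30.0), (-168, 29.0), (-164, 29.0), (-160, 30.0), (-156, 32.0), (-152, 31.0), (-148, 29.0), (-144, 30.0), (-140, 31.0), (-136, 29.0), (-132, 30.0), (-128, 29.0), (-124, 29.0), (-120, 27.0), (-116, 33.0), (-112, 30.0), (-108, 29.0), (-104, 28.0), (-100, 31.0), (-96, 29.0), (-92, 29.0), (-88, 32.0), (-84, 28.0), (-80, 30.0), (-76, 27.0), (-72, 29.0), (-68, 29.0), (-64, 30.0), (-60, 31.0), (-44, 56.0), (-40, 59.0), (-36, 57.0), (-32, 55.0), (-28, 61.0), (-24, 61.0), (-20, 58.0), (-16, 57.0), (-12, 55.0), (-8, 57.0), (-4, 56.0), (0, 55.0), (4, 52.0), (8, 57.0), (12, 58.0), (16, 55.0), (20, 54.0), (24, 58.0), (28, 62.0), (32, 45.0), (3
[... 1711 characters left out ...]
0), (-16, 55.0), (-12, 55.0), (-8, 55.0), (-4, 55.0), (0, 55.0)]
wrist 30 [(-180, 12.0), (-176, 12.0), (-172, 12.0), (-168, 12.0), (-164, 12.0), (-160, 12.0), (-156, 12.0), (-152, 12.0), (-148, 11.0), (-144, 12.0), (-140, 12.0), (-136, 12.0), (-132, 12.0), (-128, 12.0), (-124, 12.0), (-120, 12.0), (-116, 12.0), (-112, 12.0), (-108, 12.0), (-104, 11.0), (-100, 12.0), (-96, 12.0), (-92, 12.0), (-88, 11.0), (-84, 12.0), (-80, 11.0), (-76, 12.0), (-72, 12.0), (-68, 12.0), (-64, 12.0), (-60, 12.0), (-56, 12.0), (-52, 12.0), (-48, 12.0), (-44, 57.0), (-40, 59.0), (-36, 40.0), (-32, 39.0), (-28, 39.0), (-24, 39.0), (-20, 39.0), (-16, 39.0), (-12, 40.0), (-8, 60.0), (-4, 60.0), (0, 60.0), (4, 40.0)]
```

View pics/scene5.png

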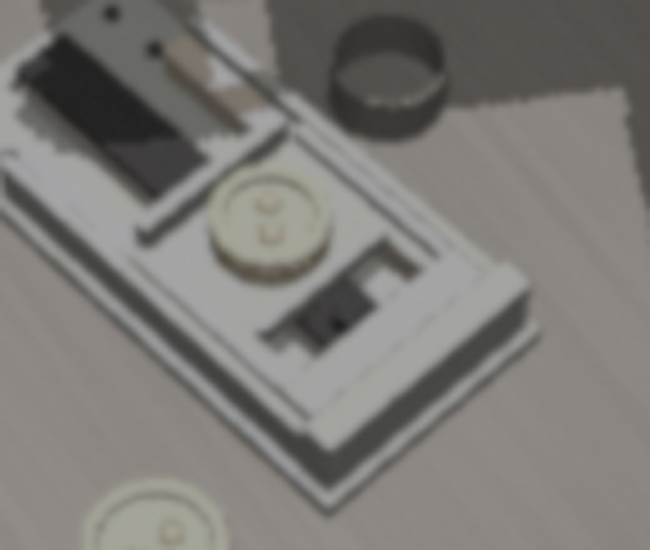

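The bar is back up, its top reading 30 mm along its whole bare length. The pin top reads about 44 mm at y≈60 in the window (crop (340,310)). The sled's rear is at fixture y -45, its crossbar is flush with the stop, and the mould is seated. The robot is clear, so I'll hand in.

```bash
python3 -c "
from rig import ticket
print(ticket.close_job())"
```

```text
the job is handed in; nothing more can be done
None
```

The sled is home against the end stop and the pin is up in its window, so it should be locked. I handed the job in at about 8.5 s.

**What I did:** I pressed the bar's bare end about 14 to 15 mm down with the shut fingertips, at about 4.5 N. Keeping it pressed, I slid along it and pushed the sled about 65 mm. The force rose to 23 N at the stop. I then eased back a little with the bar still down and lifted clear.

**Last checks:**
- **Bar:** it is fully up, with its top at 30 mm along the whole bare part.
- **Pin:** its top reads about 44 mm at fixture y +60, inside the window.
- **Sled:** its rear reads fixture y -45, which is the home position, and its crossbar meets the stop with no visible gap.
- **Mould:** it is still seated on the sled.
- **Robot:** it touches nothing, and the wrist force is about 0 N.

**Not as planned:**
- The tool tilted about 3° while pushing; I saw no effect on the result.
- The fingertip position estimate came out about 4 mm short of home. The camera check of the sled did not bear that out.
- I did not re-measure the other things on the table. The robot came near none of them, and the cutter and wide mould look unmoved in the last crop.

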